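# Load a framed glass slide under the stage clips

### The job

Take the blue-framed glass slide out of its white cradle (only its ends are free there) and set it down flat on the middle of the round green rubber stand. Let go of it there to change your grip, then slide it, open face up, along the inspection stage, under both spring clips and fully home against the end stop, so that both clips snap down onto the glass; then let go. Keep the slide level and do not push or tip the bottles, flask and tin standing around.

Things in the scene. Friction and masses are not known exactly. Their poses are not given: they have to be found in the camera images.
- slide_centre (a point): Centre, 4 mm above the underside, of the loose glass slide: a clear pane in a stiff blue metal frame, 66 mm long (x), 46 mm wide (y), 8 mm thick (z), 42 to 84 g, the same end for end. It starts flat in the cradle. Grip it over its length (66 mm, by its ends) or over its width (46 mm, by its long sides); it has no handle.
- slide: The same slide: origin at the centre of its underside, x along its length, z up out of its open face. The frame's end bars are 8 mm wide, its side bars 5 mm, all 8 mm thick; the glass between them is sunk 4 mm below their top.
- cradle_seat (a point): Middle of the seat, 16 mm above the bench, of the fixed white cradle; x along the slide in it. Seat and side walls are 52 mm long: the slide sticks out about 7 mm at both open ends. The walls stand 1.5 mm off its long sides, are 5 mm thick and rise 2 mm above it, so here it can be gripped only by its ends. Foot 90 x 80 mm, 6 mm high.
- stand_top (a point): Centre of the top of the fixed setting-down stand: a dark green rubber disc 38 mm across, top 20 mm above the bench, on a stem with a steel foot 68 mm across, 4 mm high. The slide overhangs it on every side.
- stage_home (a point): On the fixed inspection stage, where the slide's centre lies when home: 44 mm above the bench, 4 mm above the level deck. x: the way the slide goes in, along its length; y: left. The dark deck is 34 mm wide, narrower than the slide, so fingers can hold the slide's sides; it begins 33 mm before this point. White base 150 x 100 mm, 12 mm high.
- stage_stop (a point): Foot of the end stop's face on the deck, 33 mm behind home (+x), 9 mm high; the slide's front end meets it when home. Before it two side guides, 49 mm apart, 7 mm above the deck, begin 13 mm behind home; their flared ends begin 3 mm behind home, about 54 mm apart. Nothing of the stage rises more than 23 mm above the deck.
- clip_noses (a point): On the deck midway between the noses of the two steel spring clips, 19.5 mm behind home (+x). Clips: 7 mm wide, 11 mm left and right of the middle, hinged 58 mm behind home. Empty, the noses are 1.5 mm above the deck; the upturned toes reach forward to 1 mm behind home, 12 mm above the deck.
- clip_left (a joint): Left (+y) spring clip, rad: 0 with no slide; about 0.16 riding on the slide's front end bar; about 0.06 snapped down on the glass. The slide entering flat on the deck lifts both toes by itself (push up to about 15 N); the noses snap down behind its front bar in its last 4 mm. Each nose presses with about 1 N.
- clip_right (a joint): The same for the right (-y) spring clip.
- amber_bottle_centre (a point): Middle of a brown glass bottle with a flat stopper, 44 mm across, 78 mm tall; one of four bystanders, loose, to be left alone
- tin_centre (a point): Middle of an open round steel tin, 70 mm across, 33 mm tall; one of four bystanders, loose, to be left alone
- tall_bottle_centre (a point): Middle of a clear glass bottle with a flat stopper, 60 mm across, 128 mm tall; one of four bystanders, loose, to be left alone
- flask_centre (a point): Middle of a clear flask with a tall white cap, 59 mm across, 100 mm tall; one of four bystanders, loose, to be left alone
Things that resemble listed ones, but are neither listed nor needed, are in the scene too. What is shaped like the part that bears cradle_seat but purple or yellow is not meant.

How it is judged:
On the way, in this order (a step that is already met when the one before it is completed fails the run):
1. the slide is lifted clear of the cradle (z of slide_centre in the frame of cradle_seat above 0.04 m), for 0.05 s.
2. the slide lies flat and still on the stand, let go (horizontal distance between slide_centre and stand_top below 0.014 m and z of slide_centre in the frame of stand_top between 0.001 and 0.007 m and angle between slide's own z axis and vertical below 0.06 rad and contact force between the fingers and slide below 0.05 N and linear speed of slide below 0.02 m/s and angular speed of slide below 0.2 rad/s), for 0.2 s.
3. the slide is home under both snapped-down clips (x of slide_centre in the frame of stage_home between -0.004 and 0.0025 m and y of slide_centre in the frame of stage_home between -0.003 and 0.003 m and z of slide_centre in the frame of stage_home between -0.002 and 0.0025 m and angle between the x axis of slide and the x axis of stage_home, either way round below 0.07 rad and angle between slide's own z axis and vertical below 0.06 rad and value of joint clip_left between 0.03 and 0.11 rad and value of joint clip_right between 0.03 and 0.11 rad), for 0.2 s.
At the end, for the whole second after the job is handed in: The slide lies flat and still on the stage deck, let go, its centre at most 4 mm short of home and within 3 mm of it across the stage and its length within 0.07 rad of the stage's, with both clips snapped down on the glass (0.03 to 0.11 rad) (all of step 3 and linear speed of slide below 0.02 m/s and angular speed of slide below 0.2 rad/s and contact force between the fingers and slide below 0.05 N); the robot touches nothing.
It fails at once if a bystander is pushed more than 20 mm or tipped (distance of any of amber_bottle_centre, tin_centre, tall_bottle_centre, flask_centre from where it was at the start of the episode above 0.02 m or angle between any of amber_bottle_centre, tin_centre, tall_bottle_centre, flask_centre's own z axis and vertical above 0.3 rad).
It fails at once if the slide is tipped or dropped off level (angle between slide's own z axis and vertical above 0.5 rad).
It also fails if it takes over 54 s, if anything falls off the work surface, if the arm or the gripper's body presses on something with over 40 N, if the wrist force passes 120 N, or if a joint passes its speed limit or range.

### The arm

A 7-joint arm with a two-finger parallel gripper is mounted at the origin on a cart in front of the work surface, level with it; the furniture and walls round the work are solid. World frame = base frame: x ahead of the robot, y to its left, z up, the work surface at z = 0. Lengths are in m, angles in rad, forces in N, time in s.
With the tool pointing down it reaches from about 0.35 to 0.9 m from the base axis. Payload 8.1 kg.
Tool frame: the origin (TCP) lies on the centre line of the jaws, within the pads' length; the fingertips stand arm.tips_ahead ahead of it and the grasp point (between the pads) lies 8 mm behind it (arm.tips_ahead is the distance from the TCP to the fingertips, in m); z points along the fingers, y is the direction in which the jaws open and shut (so a half turn about z gives the same grasp; the last joint's range is limited). The gripper opens to 92 mm and grips with 3 to 60 N. Pads are 19 mm wide; open, the fingers measure 130 mm over their backs; the gripper's body (75 mm by 190 mm) begins 47 mm behind the grasp point.
Start: joints at [1, 0.434, 0.025, 1.573, -0.012, 1.134, -0.075], TCP at [0.282, -0.558, 0.205] pointing down, gripper open.
Joint ranges: [-2.62, 2.62], [-0.44, 2.09], [-1.27, 1.32], [0.08, 2.57], [-1.32, 4.46], [0.12, 2], [-2.74, 2.74]. Speed limits (rad/s): [2.22, 2.22, 3.01, 3.01, 3.14, 3.14, 3.14].

### API

Orientations are given as a rotation vector (axis times angle).
In Python, from cell import arm gives the robot as it stands. The module is installed in compiled form; this text tells all that it offers.
- The arm moves only by the tool jog_arm, never from a script. Its argument "moves" is a list of rows, each an object with "twist": the turn, a rotation vector about the tool's x, y, z in units of 10 degrees (1.0 is 10 degrees), a list of three; "xyz": the shift along the tool's x, y, z in units of 60 mm (1.0 is 60 mm), a list of three; "grip": the closure, from -1 (fully open) to 1 (shut). A call has 1 to 5 rows; each row is the pose to reach, as a shift and turn from the pose commanded when the call began, along the tool's axes at that moment; what a row does not reach only later rows make up. A row lasts 1/8 s, in which the tool goes at most 62.5 mm and 10.7 degrees, less where a joint would pass 70% of its speed; a pose out of reach is approached as far as the arm can. A call with a gripper value outside its range is refused whole. The fingers move at their own pace and stop on an object; "force" is the grip in N (left out, the last holds). Time passes only in rows, so rows that repeat a pose let the fingers close. It gives the time, the measured TCP pose, the force and the opening at its end, in the units of the state.
- arm.observe(): the state, without advancing time (a new reading comes with each control period).
- arm.get_image(name): name is "side" or "top" or "wrist"; returns the picture (384x512x3 uint8, blue, green, red); there is no depth.
- arm.camera_params(name): a dict with "mtx" (3x3 intrinsics, pixels), "T" (4x4, takes a point from camera to world coordinates); the wrist camera has in their place "T_tool_cam" (4x4, takes a point from camera to tool coordinates, whose origin is the TCP and whose axes are the flange's). Camera axes: x right, y down, z forward; pixel columns grow to the right and rows downward; lengths in m; the calibration is good to about 2 mm. A picture is of the moment at which its call begins: read the wrist's pose just before it. camera_params takes no time and is no camera call.
- arm.sign_off(): hands the job in, once; it reports no verdict.
The state is a dict: "clock": time; "joints": joint angles; "dq": joint speeds; "joint_efforts": joint torques, N m; "position": TCP position; "ee_rot": TCP orientation; "force": force on the tool from outside, world axes, zero at the start; "ft_torque": the same for the moment, N m; "width": opening from 0.0 (shut) to 1.0 (fully open).
Only numpy, scipy, OpenCV 4.12 (cv2) and the standard library are available. Lean on these libraries where they do the work, as an engineer would, in place of code of your own. Each camera call takes 0.05 s, during which the arm holds its last target. There are 200 camera calls.

## Working session

There is one attempt and no reset: what is moved stays moved. The work goes in short steps, Python scripts to look and compute and a tool call to move; the robot and the scene stay as the last step left them, time stands still between calls to the robot, and variables do not carry over. Pictures are saved under pics/ and viewed, about 8 in all and at most 12, crops included, and the job is handed in when it is done.

Besides the shell and the picture viewer there is one more tool, called after "Emit:" by a JSON object that holds its "api" and its "payload". jog_arm: Moves the arm, as the interface text tells. Its arguments: {"type":"object","properties":{"moves":{"type":"array","items":{"type":"object","properties":{"twist":{"type":"array","items":{"type":"number"}},"xyz":{"type":"array","items":{"type":"number"}},"grip":{"type":"number"}}}},"force":{"type":"number"}},"required":["moves"]}

```bash
mkdir -p pics; python3 - <<'E'
from cell import arm
import cv2,numpy as np
np.set_printoptions(precision=4,suppress=True)
print(arm.observe()); print(arm.tips_ahead)
for n in("side","top","wrist"):
    im=arm.get_image(n); cv2.imwrite(f"pics/{n}0.png",im); print(n,arm.camera_params(n))
E
```

```text
{'clock': 0.0, 'joints': array([ 1.0004,  0.4352,  0.025 ,  1.5741, -0.0116,  1.134 , -0.0751]), 'dq': array([-0.0002, -0.0003,  0.0008, -0.001 ,  0.0006,  0.0002, -0.0014]), 'joint_efforts': array([ -0.0007, -66.7861,   0.9847, -31.4457,  -0.0606,   0.043 ,
         0.0002]), 'position': array([ 0.2815, -0.5574,  0.2042]), 'ee_rot': array([-3.0546, -0.7277,  0.0008]), 'force': array([-0.4925,  0.0791,  0.403 ]), 'ft_torque': array([ 0.0243, -0.0306,  0.0236]), 'width': 1.0005300416807816}
0.011
side {'mtx': array([[366.3681,   0.    , 260.8987],
       [  0.    , 366.3681, 188.7003],
       [  0.    ,   0.    ,   1.    ]]), 'T': array([[-0.9711, -0.1199,  0.2066,  0.2861],
       [-0.2388,  0.4912, -0.8376,  0.957 ],
       [-0.001 , -0.8627, -0.5056,  0.6517],
       [ 0.    ,  0.    ,  0.    ,  1.    ]])}
top {'mtx': array([[350.2213,   0.    , 255.0861],
       [  0.    , 350.2213, 190.3773],
       [  0.    ,   0.    ,   1.    ]]), 'T': array([[-0.0045, -0.9865,  0.1635,  0.3282],
       [-0.9999,  0.0019, -0.0157,  0.0137],
       [ 0.0151, -0.1635, -0.9864,  1.2137],
       [ 0.    ,  0.    ,  0.    ,  1.    ]])}
wrist {'mtx': array([[305.2077,   0.    , 250.5526],
       [  0.    , 305.2077, 193.1199],
       [  0.    ,   0.    ,   1.    ]]), 'T_tool_cam': array([[-0.0009, -0.9532, -0.3024,  0.0815],
       [ 1.    , -0.0005, -0.0014,  0.0003],
       [ 0.0012, -0.3024,  0.9532, -0.1792],
       [ 0.    ,  0.    ,  0.    ,  1.    ]])}
```

View pics/top0.png

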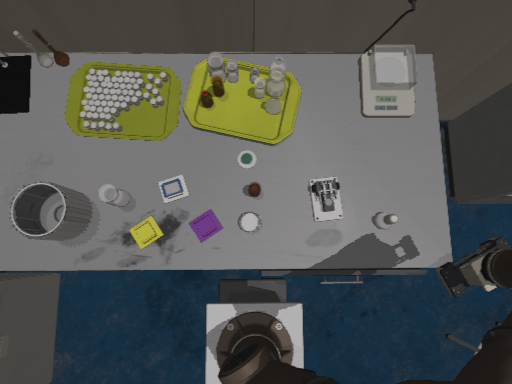

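View pics/side0.png

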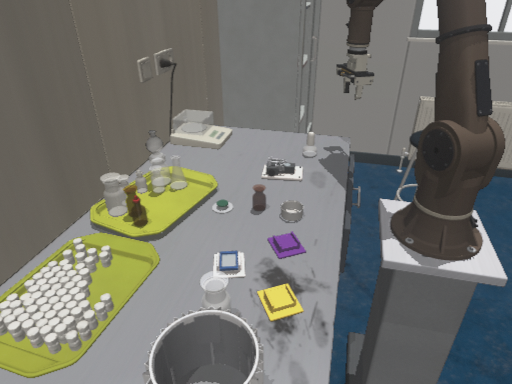

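The top view shows the following:
- Slide candidates: blue slide in the white cradle at (174,188), purple lookalike at (206,226), yellow lookalike at (147,232). White and blue matches the description.
- Targets: stand at (247,158), stage at (327,198).
- Bystanders: amber bottle (254,189), tin (250,222), flask around (113,195), tall bottle around (388,220).

Next I'll check the choice in one close crop and compute the positions.

```bash
cat > h.py <<'E'
import numpy as np, cv2
from cell import arm
from scipy.spatial.transform import Rotation as R
np.set_printoptions(precision=4,suppress=True)
def tool():
    o=arm.observe(); T=np.eye(4); T[:3,:3]=R.from_rotvec(o["ee_rot"]).as_matrix(); T[:3,3]=o["position"]; return T
def grab(name,fn=None):
    p=arm.camera_params(name)
    T=p["T"] if name!="wrist" else tool()@p["T_tool_cam"]
    im=arm.get_image(name)
    if fn: cv2.imwrite("pics/"+fn,im)
    return im,p["mtx"],T
def ray(px,K,T,z):
    "pixels -> world points on plane z"
    px=np.atleast_2d(np.float64(px)); d=np.c_[px,np.ones(len(px))]@np.linalg.inv(K).T@T[:3,:3].T
    o=T[:3,3]; return o+d*((z-o[2])/d[:,2])[:,None]
def go(target,yaw=None):
    "needed shift (units) and twist about tool z (units) to world target / jaw-direction yaw"
    T=tool(); s=T[:3,:3].T@(np.array(target)-T[:3,3])/0.06
    y=np.arctan2(T[1,1],T[0,1]); out=None
    if yaw is not None:
        d=(yaw-y+np.pi/2)%np.pi-np.pi/2; out=-np.degrees(d)/10
    tilt=R.from_matrix(T[:3,:3]).apply([0,0,1])
    print("shift",s,"twistz",out,"toolz",tilt,"jawyaw",y)
E
python3 - <<'E'
from h import *
p=arm.camera_params("top");K,T=p["mtx"],p["T"]
for n,px,z in [("slide",(174,188),.02),("stand",(247,158.5),.02),("stage",(327,198),.03),("amber",(254,189),.06),("tin",(250,222),.03),("flask base/cap",(113,195),.06),("tall",(388,220),.08),("purple",(206,226),.02)]:
    print(n,ray(px,K,T,z)[0])
a=cv2.imread("pics/top0.png")
c1=cv2.resize(a[165:245,130:230],None,fx=4,fy=4,interpolation=cv2.INTER_CUBIC)
c2=cv2.resize(a[165:245,300:400],None,fx=4,fy=4,interpolation=cv2.INTER_CUBIC)
cv2.imwrite("pics/crop.png",np.hstack([c1,c2]))
go(ray((327,198),K,T,.04)[0]+[0,0,.25])
E
```

```text
slide [0.5348 0.2742 0.02  ]
stand [0.6394 0.0226 0.02  ]
stage [ 0.4974 -0.2513  0.03  ]
amber [ 0.524 -0.001  0.06 ]
tin [0.4162 0.0125 0.03  ]
flask base/cap [0.5048 0.466  0.06  ]
tall [ 0.4175 -0.4366  0.08  ]
purple [0.4039 0.1617 0.02  ]
shift [ 5.5061 -2.979  -1.4245] twistz None toolz [-0.0006  0.001  -1.    ] jawyaw -1.1030633409152462
```

View pics/crop.png

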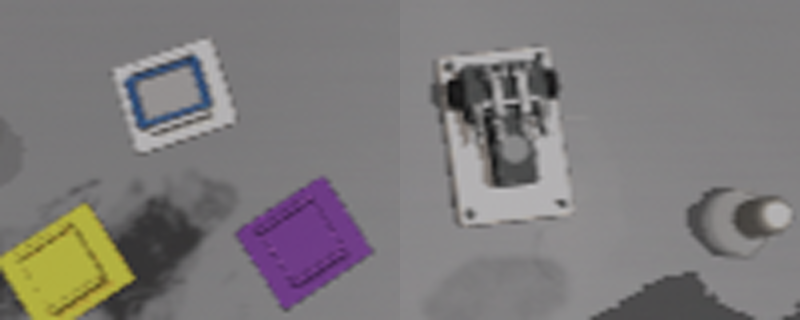

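The crop confirms the choice: the blue-framed slide sits in the white cradle at (172,94), with the yellow and purple ones as lookalikes. The stage deck is open on the robot side and its clips are at the far (+x) end. I'll pass over the stage first and look down at it.

Emit:
{"api": "jog_arm", "payload": {"moves": [{"xyz": [1.0, -0.54, 0], "twist": [0, 0, 0.4], "grip": -1}, {"xyz": [2.0, -1.08, 0], "twist": [0, 0, 0.8], "grip": -1}, {"xyz": [3.0, -1.62, 0], "twist": [0, 0, 1.2], "grip": -1}, {"xyz": [4.0, -2.16, 0], "twist": [0, 0, 1.6], "grip": -1}, {"xyz": [5.0, -2.7, 0], "twist": [0, 0, 1.8], "grip": -1}]}}

```text
clock: 0.78
position: [0.4611, -0.2996, 0.2049]
ee_rot: [3.132, 0.238, 0.0]
force: [0.7, -0.6, 1.0]
width: 0.999
```

```bash
python3 - <<'E'
from h import *
go([.497,-.251,.17],np.radians(98.6))
E
```

```text
shift [ 0.7138 -0.7098  0.5816] twistz 0.009399902830210768 toolz [ 0.     -0.0001 -1.    ] jawyaw -1.4190574185858371
```

Emit:
{"api": "jog_arm", "payload": {"moves": [{"xyz": [0.7, -0.6, 0.5], "grip": -1}, {"xyz": [0.7, -0.7, 0.58], "grip": -1}, {"xyz": [0.7, -0.7, 0.58], "grip": -1}, {"xyz": [0.7, -0.7, 0.58], "grip": -1}]}}

```text
invalid input at $.moves[0]: expected keys twist, xyz, grip
```

```bash
python3 - <<'E'
from h import *
im,K,T=grab("wrist","w_stage.png"); np.savez("w_stage.npz",K=K,T=T)
print(T)
cv2.imwrite("pics/w_stage2.png",cv2.resize(im[20:370,80:440],None,fx=1.7,fy=1.7,interpolation=cv2.INTER_CUBIC))
E
```

```text
[[ 0.1503 -0.9422 -0.2995  0.5419]
 [-0.9886 -0.1436 -0.0443 -0.2877]
 [-0.0013  0.3028 -0.9531  0.3841]
 [ 0.      0.      0.      1.    ]]
```

View pics/w_stage2.png

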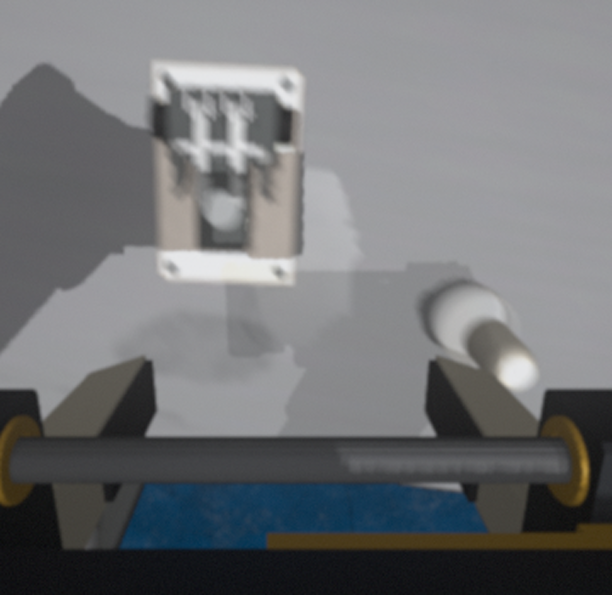

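The stage is at upper left in the wrist view (crop about (227,170)), and the white-capped flask is at (480,330). The move was refused because I left out twist. I'll repeat it with all keys and take the measuring picture from there.

Emit:
{"api": "jog_arm", "payload": {"moves": [{"xyz": [0.6, -0.6, 0.5], "twist": [0, 0, 0], "grip": -1}, {"xyz": [0.9, -0.7, 0.8], "twist": [0, 0, 0], "grip": -1}, {"xyz": [0.9, -0.7, 0.8], "twist": [0, 0, 0], "grip": -1}, {"xyz": [0.9, -0.7, 0.8], "twist": [0, 0, 0], "grip": -1}]}}

```text
clock: 1.32
position: [0.5065, -0.2533, 0.1572]
ee_rot: [3.132, 0.238, -0.001]
force: [0.3, -0.8, -0.1]
width: 1.001
```

```bash
python3 - <<'E'
from h import *
im,K,T=grab("wrist","w_stageb.png"); np.savez("w_stage.npz",K=K,T=T)
g=cv2.cvtColor(im,cv2.COLOR_BGR2HSV)
m=((g[...,1]<60)&(g[...,2]>165)).astype(np.uint8); m[300:]=0
n,l,s,c=cv2.connectedComponentsWithStats(m)
for i in range(1,n):
    if s[i,4]>150: print(s[i],c[i])
cv2.imwrite("pics/w_stage3.png",cv2.resize(im[0:300,110:400],None,fx=2,fy=2,interpolation=cv2.INTER_CUBIC))
E
```

```text
[  0   0  18  29 391] [ 7.7008 12.1918]
[ 203  108   96   30 1539] [251.9545 119.1728]
[222 148  20  34 285] [235.1088 164.8281]
[ 204  163  116   80 3755] [255.2194 210.2221]
[  0 194  12  26 196] [  3.9286 204.898 ]
[234 195  25  18 299] [245.1371 203.5318]
```

View pics/w_stage3.png

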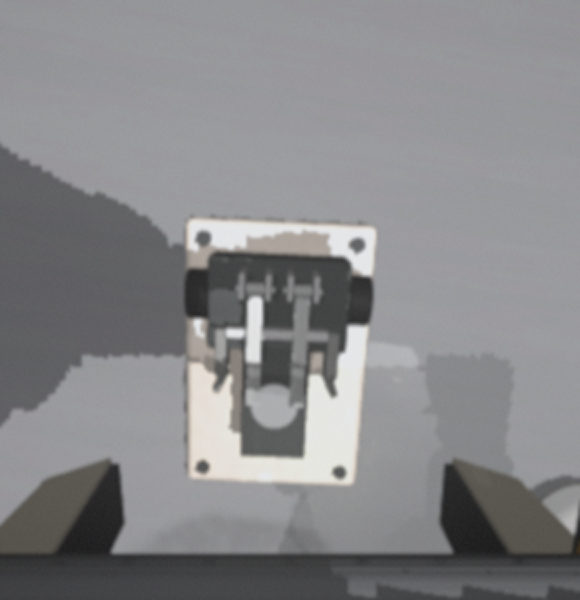

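The stage is clear in this crop. Base corners are at (188,217), (377,227), (354,486) and (191,480). The deck's front edge runs (241,455) to (304,457), and the screws are at (203,238), (357,245), (339,472) and (202,467). I'll compute the stage frame and the shift to a view of the stand.

```bash
python3 - <<'E'
from h import *
d=np.load("w_stage.npz");K,T=d["K"],d["T"]
f=lambda L,z: ray(np.array(L)/2+[110,0],K,T,z)
b=f([(188,217),(377,227),(354,486),(191,480)],.012)
s=f([(203,238),(357,245),(339,472),(202,467)],.012)
e=f([(241,455),(304,457)],.04)
for q in(b,s):
    print(q[:,:2]); print("size",np.linalg.norm(q[0]-q[1]),np.linalg.norm(q[3]-q[2]),np.linalg.norm(q[0]-q[3]),np.linalg.norm(q[1]-q[2]))
    for u,v in((3,0),(2,1),(1,0),(2,3)):
        w=q[v]-q[u]; print(np.degrees(np.arctan2(w[1],w[0])),end=" ")
    print("centre",q.mean(0))
print("deck edge",e,np.linalg.norm(e[0]-e[1]))
w=e[0]-e[1];print(np.degrees(np.arctan2(w[1],w[0])))
go([.62,.02,.20],np.radians(57)); go([.62,.02,.20],np.radians(-33))
print(arm.observe()["joints"])
E
```

```text
[[ 0.5681 -0.1958]
 [ 0.5778 -0.2925]
 [ 0.4309 -0.3083]
 [ 0.4203 -0.2131]]
size 0.09719641558668125 0.09577468908487566 0.14878010640284745 0.14773698243087113
6.672157005693263 6.125340902505583 95.71824941319741 96.33219022103692 centre [ 0.4993 -0.2524  0.012 ]
[[ 0.5588 -0.2046]
 [ 0.5673 -0.2841]
 [ 0.4385 -0.298 ]
 [ 0.4296 -0.2186]]
size 0.07991534086934549 0.07990069593052603 0.1299800026495882 0.12961661527455096
6.165369144649351 6.158692777987344 96.10739297409579 96.36796390603472 centre [ 0.4986 -0.2513  0.012 ]
deck edge [[ 0.4532 -0.2401  0.04  ]
 [ 0.4571 -0.2732  0.04  ]] 0.03332036147359622
96.67994901794117
shift [ 2.5555 -4.2212 -0.7124] twistz 4.16582807906691 toolz [ 0.0002 -0.0011 -1.    ] jawyaw -1.4196808194355428
shift [ 2.5555 -4.2212 -0.7124] twistz -4.83417192093309 toolz [ 0.0002 -0.0011 -1.    ] jawyaw -1.4196808194355428
[ 0.402   0.3861 -0.0444  1.777   0.0212  0.9783 -1.0706]
```

Screws and deck edge agree, giving stage yaw 6.2° and home about (0.488, -0.2528). Next is the stand, seen on the way to the cradle.

Emit:
{"api": "jog_arm", "payload": {"moves": [{"xyz": [0.5, -0.84, -0.2], "twist": [0, 0, 0], "grip": -1}, {"xyz": [1.0, -1.68, -0.2], "twist": [0, 0, 0], "grip": -1}, {"xyz": [1.5, -2.52, -0.2], "twist": [0, 0, 0], "grip": -1}, {"xyz": [2.0, -3.36, -0.2], "twist": [0, 0, 0], "grip": -1}, {"xyz": [2.5, -4.2, -0.2], "twist": [0, 0, 0], "grip": -1}]}}

```text
clock: 2.0
position: [0.6178, 0.0201, 0.1701]
ee_rot: [3.132, 0.237, 0.003]
force: [0.2, -0.5, 0.4]
width: 0.998
```

Emit:
{"api": "jog_arm", "payload": {"moves": [{"xyz": [0, 0, 0], "twist": [0, 0, 0], "grip": -1}, {"xyz": [0, 0, 0], "twist": [0, 0, 0], "grip": -1}]}}

```text
clock: 2.25
position: [0.617, 0.0186, 0.1694]
ee_rot: [3.131, 0.239, 0.001]
force: [0.5, -0.9, -0.0]
width: 0.999
```

```bash
python3 - <<'E'
from h import *
im,K,T=grab("wrist","w_stand.png"); np.savez("w_stand.npz",K=K,T=T)
g=cv2.cvtColor(im,cv2.COLOR_BGR2HSV)
m=cv2.inRange(g,(60,70,20),(95,255,255)); m[300:]=0
for c in cv2.findContours(m,cv2.RETR_EXTERNAL,cv2.CHAIN_APPROX_NONE)[0]:
    if cv2.contourArea(c)<150: continue
    h=c[:,0]; w=ray(h,K,T,.02); (cx,cy),r=cv2.minEnclosingCircle(np.float32(w[:,:2]*1000))
    print(cv2.contourArea(c),h.mean(0),cx,cy,r,(w.min(0)+w.max(0))/2, w.max(0)-w.min(0))
go([.51,.2742,.16],np.radians(104))
E
```

```text
752.5 [248.8315 149.7978] 642.6568603515625 24.01802635192871 17.39435577392578 [0.6427 0.0239 0.02  ] [0.0344 0.0344 0.    ]
shift [-1.1182 -4.4922  0.1498] twistz -0.5358174781678133 toolz [ 0.0004 -0.0013 -1.    ] jawyaw -1.4199680233533019
```

Emit:
{"api": "jog_arm", "payload": {"moves": [{"xyz": [-0.2, -0.9, 0], "twist": [0, 0, -0.1], "grip": -1}, {"xyz": [-0.4, -1.8, 0], "twist": [0, 0, -0.2], "grip": -1}, {"xyz": [-0.6, -2.7, 0], "twist": [0, 0, -0.3], "grip": -1}, {"xyz": [-0.8, -3.6, 0.1], "twist": [0, 0, -0.4], "grip": -1}, {"xyz": [-1.1, -4.5, 0.1], "twist": [0, 0, -0.5], "grip": -1}]}}

```text
clock: 2.92
position: [0.5107, 0.2759, 0.163]
ee_rot: [3.119, 0.372, 0.001]
force: [0.7, -1.2, -0.0]
width: 1.0
```

Emit:
{"api": "jog_arm", "payload": {"moves": [{"xyz": [0, 0, 0], "twist": [0, 0, 0], "grip": -1}, {"xyz": [0, 0, 0], "twist": [0, 0, 0], "grip": -1}]}}

```text
clock: 3.18
position: [0.5114, 0.2749, 0.1632]
ee_rot: [3.118, 0.373, 0.001]
force: [0.6, -0.1, 0.2]
width: 1.002
```

```bash
cat >> h.py <<'E'
def blue(im,K,T,z,rows=300):
    "min-area box of the blue frame on plane z -> centre, sides, long-axis yaw (deg)"
    g=cv2.cvtColor(im,cv2.COLOR_BGR2HSV); m=cv2.inRange(g,(98,90,40),(125,255,255)); m[rows:]=0
    c=max(cv2.findContours(m,cv2.RETR_EXTERNAL,cv2.CHAIN_APPROX_NONE)[0],key=cv2.contourArea)[:,0]
    w=ray(c,K,T,z)[:,:2]; bx=cv2.minAreaRect(np.float32(w*1000)); p=cv2.boxPoints(bx)
    e=[p[1]-p[0],p[2]-p[1]]; e=max(e,key=np.linalg.norm)
    print("blue px",c.mean(0),c.min(0),c.max(0),"ctr",bx[0],"sides",bx[1],"yaw",np.degrees(np.arctan2(e[1],e[0]))%180)
    return np.array(bx[0])/1000,np.arctan2(e[1],e[0])
E
python3 - <<'E'
from h import *
im,K,T=grab("wrist","w_cr.png")
c,y=blue(im,K,T,.024)
cv2.imwrite("pics/w_cr2.png",cv2.resize(im[40:300,110:400],None,fx=2,fy=2,interpolation=cv2.INTER_CUBIC))
go([*c,.06],y)
E
```

```text
blue px [250.2071 150.798 ] [218 128] [281 173] ctr (536.8078002929688, 281.81640625) sides (44.35581588745117, 64.16648864746094) yaw 108.295555
shift [ 0.4348 -0.0239  1.7191] twistz -0.47030597801019464 toolz [ 0.0009 -0.0012 -1.    ] jawyaw -1.3335625501084873
```

View pics/w_cr2.png

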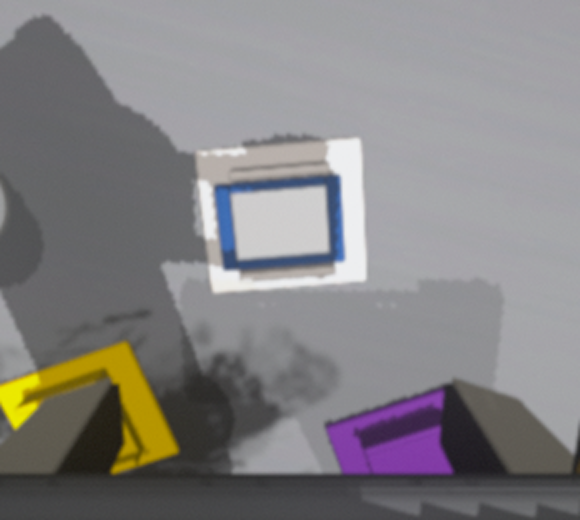

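The slide fills the blue box at (280,222), seated in the white cradle, 64 x 44 mm measured, centre (0.537, 0.282), yaw 108.3°. I'll descend with the jaws along its length, grip it and lift.

Emit:
{"api": "jog_arm", "payload": {"moves": [{"xyz": [0.43, -0.02, 0.8], "twist": [0, 0, -0.47], "grip": -1}, {"xyz": [0.43, -0.02, 1.6], "twist": [0, 0, -0.47], "grip": -1}, {"xyz": [0.43, -0.02, 2.0], "twist": [0, 0, -0.47], "grip": -1}, {"xyz": [0.43, -0.02, 2.2], "twist": [0, 0, -0.47], "grip": -1}, {"xyz": [0.43, -0.02, 2.3], "twist": [0, 0, -0.47], "grip": -1}]}}

```text
clock: 3.85
position: [0.5361, 0.2833, 0.0249]
ee_rot: [3.101, 0.502, 0.001]
force: [-0.5, 0.5, 0.5]
width: 0.998
```

```bash
python3 - <<'E'
from h import *
go([.5368,.2818,.021],np.radians(108.3))
E
```

```text
shift [0.0031 0.0272 0.0657] twistz 0.008423421241707857 toolz [ 0.0006 -0.0003 -1.    ] jawyaw -1.249930909330432
```

Emit:
{"api": "jog_arm", "payload": {"force": 15, "moves": [{"xyz": [0, 0.02, 0.06], "twist": [0, 0, 0], "grip": -1}, {"xyz": [0, 0.02, 0.06], "twist": [0, 0, 0], "grip": 0}, {"xyz": [0, 0.02, 0.06], "twist": [0, 0, 0], "grip": 0}, {"xyz": [0, 0.02, 0.06], "twist": [0, 0, 0], "grip": 0}, {"xyz": [0, 0.02, 0.06], "twist": [0, 0, 0], "grip": 0}]}}

```text
clock: 4.47
position: [0.5356, 0.2834, 0.0215]
ee_rot: [-3.101, -0.505, -0.0]
force: [-0.0, -0.7, -0.5]
width: 0.611
```

Emit:
{"api": "jog_arm", "payload": {"moves": [{"xyz": [0, 0, 0], "twist": [0, 0, 0], "grip": 0}, {"xyz": [0, 0, -0.2], "twist": [0, 0, 0], "grip": 0}, {"xyz": [0, 0, -0.6], "twist": [0, 0, 0], "grip": 0}, {"xyz": [0, 0, -1.2], "twist": [0, 0, 0], "grip": 0}, {"xyz": [0, 0, -1.8], "twist": [0, 0, 0], "grip": 0}]}}

```text
clock: 5.1
position: [0.5355, 0.2833, 0.1312]
ee_rot: [-3.101, -0.505, -0.0]
force: [1.1, -0.3, 0.4]
width: 0.502
```

```bash
python3 - <<'E'
from h import *
im,K,T=grab("wrist","w_held.png")
blue(im,K,T,tool()[2,3]+.003,340)
go([.6427,.0239,.13],np.radians(57))
print(arm.observe()["joints"],arm.observe()["width"])
E
```

```text
blue px [252.1925 183.1033] [219 161] [285 206] ctr (567.0101928710938, 292.73651123046875) sides (27.225330352783203, 38.07125473022461) yaw 108.47155
shift [0.2772 4.6803 0.0994] twistz 5.1498945087567165 toolz [ 0.0062  0.0039 -1.    ] jawyaw -1.2479288268712185
[-0.4247  0.4789 -0.215   1.6915  0.1194  0.9767 -1.9304] 0.5016431768584849
```

The opening reached 0.50 where I expected about 0.72, and the frame appears too small to be in the jaws. I need to look.

```bash
python3 - <<'E'
from h import *
im,K,T=grab("wrist","w_held1.png"); blue(im,K,T,.024,340)
s=arm.get_image("side"); 
a=cv2.resize(im[100:384,110:400],(580,568),interpolation=cv2.INTER_CUBIC)
b=cv2.resize(s[210:310,160:270],None,fx=2,fy=2,interpolation=cv2.INTER_CUBIC)
o=np.zeros((568,800,3),np.uint8);o[:,:580]=a;o[:200,580:800]=b
cv2.imwrite("pics/v1.png",o)
E
```

```text
blue px [252.9712 184.024 ] [221 163] [285 206] ctr (536.8455200195312, 282.5384521484375) sides (44.345191955566406, 63.69063949584961) yaw 108.48497
```

View pics/v1.png

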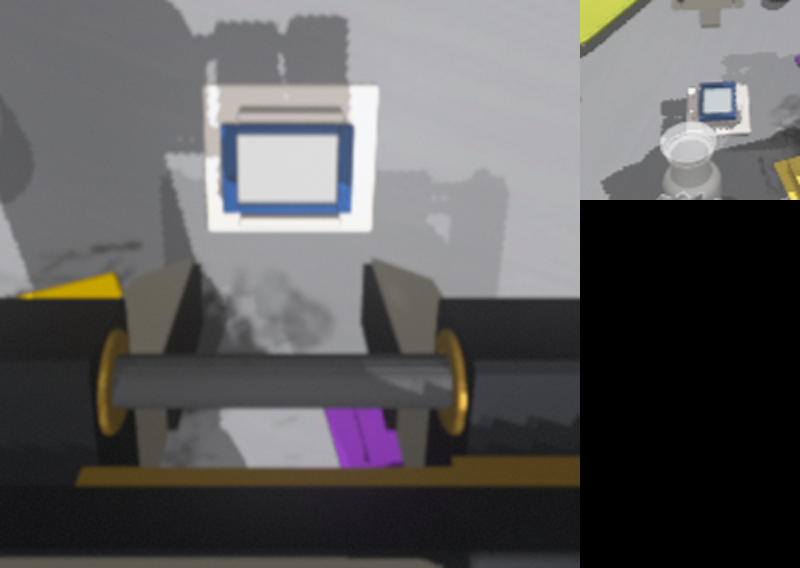

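The slide is still seated in the cradle at crop (288,168). The fingers closed above it. The finger geometry in the wrist view (tip edge at image rows 232 to 262, 92 mm gap when open) suggests the tips sit about 23 mm behind the TCP, not 11 mm ahead. The side camera should settle it: the fingertip is at side pixel around (225,222).

```bash
python3 - <<'E'
from h import *
p=arm.camera_params("side");K,T=p["mtx"],p["T"]
t=tool();P=t[:3,3];print(P,arm.tips_ahead)
for s in(-1,1):
  for dz in(-.034,-.023,0,.011):
    for dx in (-.0095,.0095):
      w=t@[dx,s*.023,dz,1]; c=np.linalg.inv(T)@w; q=K@c[:3]/c[2]; print(s,dz,dx,q[:2])
s=arm.get_image("side"); cv2.imwrite("pics/s1.png",cv2.resize(s[140:280,170:300],None,fx=4,fy=4,interpolation=cv2.INTER_CUBIC))
E
```

```text
[0.537  0.2843 0.1323] 0.011
-1 -0.034 -0.0095 [230.0189 218.9511]
-1 -0.034 0.0095 [221.7127 219.3151]
-1 -0.023 -0.0095 [230.2037 222.8601]
-1 -0.023 0.0095 [221.9522 223.2281]
-1 0 -0.0095 [230.5824 230.8704]
-1 0 0.0095 [222.4431 231.2462]
-1 0.011 -0.0095 [230.7599 234.6254]
-1 0.011 0.0095 [222.6732 235.0048]
1 -0.034 -0.0095 [229.8463 207.9744]
1 -0.034 0.0095 [221.9134 208.305 ]
1 -0.023 -0.0095 [230.0239 211.7777]
1 -0.023 0.0095 [222.141 212.112]
1 0 -0.0095 [230.3882 219.5781]
1 0 0.0095 [222.6077 219.9201]
1 0.011 -0.0095 [230.5591 223.238 ]
1 0.011 0.0095 [222.8268 223.5835]
```

View pics/s1.png

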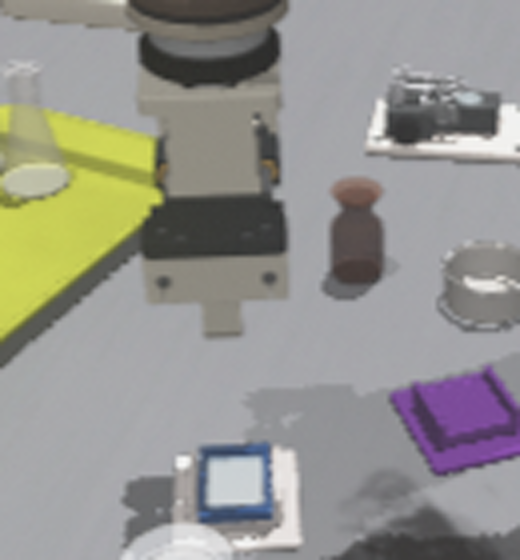

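The side view shows the near fingertip at about (225.5,223.7), the row predicted for tips 23 mm behind the TCP. Both cameras agree, and so does the missed grasp, which disagrees with the stated tips_ahead of 11 mm. I'll trust the cameras, go about 32 mm deeper and watch the force.

Emit:
{"api": "jog_arm", "payload": {"moves": [{"xyz": [0, 0, 0], "twist": [0, 0, 0], "grip": -1}, {"xyz": [0, 0, 0.6], "twist": [0, 0, 0], "grip": -1}, {"xyz": [0, 0.03, 1.2], "twist": [0, 0, 0], "grip": -1}, {"xyz": [0, 0.03, 1.7], "twist": [0, 0, 0], "grip": -1}, {"xyz": [0, 0.03, 1.7], "twist": [0, 0, 0], "grip": -1}]}}

```text
clock: 5.92
position: [0.5338, 0.2801, 0.0244]
ee_rot: [3.098, 0.505, -0.009]
force: [0.8, -0.3, 0.9]
width: 0.98
```

```bash
python3 - <<'E'
from h import *
im,K,T=grab("wrist","w_near.png"); c,y=blue(im,K,T,.024,340)
go([*c,-.010],y)
E
```

```text
blue px [249.0833 222.3148] [198 190] [301 256] ctr (537.20361328125, 282.042236328125) sides (45.691741943359375, 64.25894165039062) yaw 108.45741
shift [ 0.0411 -0.006   0.6029] twistz 0.0052032473294872685 toolz [-0.0029 -0.0017 -1.    ] jawyaw -1.2477456315161515
```

Emit:
{"api": "jog_arm", "payload": {"moves": [{"xyz": [0.04, 0, 0.25], "twist": [0, 0, 0], "grip": -1}, {"xyz": [0.04, 0, 0.4], "twist": [0, 0, 0], "grip": -1}, {"xyz": [0.04, 0, 0.5], "twist": [0, 0, 0], "grip": -1}, {"xyz": [0.04, 0, 0.56], "twist": [0, 0, 0], "grip": -1}, {"xyz": [0.04, 0, 0.58], "twist": [0, 0, 0], "grip": -1}]}}

```text
clock: 6.6
position: [0.5384, 0.2824, -0.0075]
ee_rot: [3.101, 0.505, 0.0]
force: [0.6, 0.1, 0.1]
width: 1.003
```

The TCP is below the bench level with no contact, so the tip offset is confirmed. I'll go slightly deeper, then grip.

Emit:
{"api": "jog_arm", "payload": {"force": 15, "moves": [{"xyz": [-0.01, 0, 0.05], "twist": [0, 0, 0], "grip": -1}, {"xyz": [-0.01, 0, 0.05], "twist": [0, 0, 0], "grip": 0.2}, {"xyz": [-0.01, 0, 0.05], "twist": [0, 0, 0], "grip": 0.2}, {"xyz": [-0.01, 0, 0.05], "twist": [0, 0, 0], "grip": 0.2}, {"xyz": [-0.01, 0, 0.05], "twist": [0, 0, 0], "grip": 0.2}]}}

```text
clock: 7.22
position: [0.5379, 0.2822, -0.0104]
ee_rot: [-3.101, -0.505, -0.0]
force: [-0.5, -0.1, 0.4]
width: 0.717
```

Emit:
{"api": "jog_arm", "payload": {"moves": [{"xyz": [0, 0, 0], "twist": [0, 0, 0], "grip": 0.2}, {"xyz": [0, 0, -0.03], "twist": [0, 0, 0], "grip": 0.2}, {"xyz": [0, 0, -0.15], "twist": [0, 0, 0], "grip": 0.2}, {"xyz": [0, 0, -0.4], "twist": [0, 0, 0], "grip": 0.2}, {"xyz": [0, 0, -0.7], "twist": [0, 0, 0], "grip": 0.2}]}}

```text
clock: 7.85
position: [0.5379, 0.2822, 0.0328]
ee_rot: [-3.101, -0.505, -0.0]
force: [0.2, 1.1, 0.1]
width: 0.718
```

Gripped: opening 0.717 is 66 mm. I'll lift further and carry it to the stand with the jaws at -33°, diagonal to the amber bottle for clearance.

Emit:
{"api": "jog_arm", "payload": {"moves": [{"xyz": [0, 0, -0.6], "twist": [0, 0, 0], "grip": 0.2}, {"xyz": [0, 0.4, -1.1], "twist": [0, 0, -0.4], "grip": 0.2}, {"xyz": [0.05, 1.1, -1.2], "twist": [0, 0, -1.1], "grip": 0.2}, {"xyz": [0.1, 1.9, -1.2], "twist": [0, 0, -1.8], "grip": 0.2}, {"xyz": [0.15, 2.7, -1.2], "twist": [0, 0, -2.5], "grip": 0.2}]}}

```text
clock: 8.48
position: [0.5987, 0.1301, 0.1053]
ee_rot: [2.915, 1.17, 0.003]
force: [-0.1, -0.3, -0.8]
width: 0.719
```

```bash
python3 - <<'E'
from h import *
go([.6434,.0241,.07],np.radians(-33)); print(arm.observe()["width"],tool()[:3,3])
E
```

```text
shift [-0.685   1.7912  0.5899] twistz -1.3251187409173961 toolz [ 0.002   0.0003 -1.    ] jawyaw -0.8072355032470313
0.7190525874585867 [0.5987 0.1301 0.1053]
```

Emit:
{"api": "jog_arm", "payload": {"moves": [{"xyz": [-0.25, 0.65, 0], "twist": [0, 0, -0.5], "grip": 0.2}, {"xyz": [-0.5, 1.3, 0], "twist": [0, 0, -1.0], "grip": 0.2}, {"xyz": [-0.68, 1.78, 0.2], "twist": [0, 0, -1.32], "grip": 0.2}, {"xyz": [-0.68, 1.78, 0.6], "twist": [0, 0, -1.32], "grip": 0.2}, {"xyz": [-0.68, 1.78, 0.6], "twist": [0, 0, -1.32], "grip": 0.2}]}}

```text
clock: 9.1
position: [0.6406, 0.0252, 0.0671]
ee_rot: [-2.765, -1.49, 0.004]
force: [-0.1, 0.6, 0.1]
width: 0.713
```

```bash
python3 - <<'E'
from h import *
im,K,T=grab("wrist","w_pl.png"); z=tool()[2,3]
blue(im,K,T,z+.0344,384)
go([.6434,.0241,-.006],np.radians(-33)); print(arm.observe()["width"],tool()[:3,3])
E
```

```text
blue px [250.1947 236.4425] [188 215] [313 276] ctr (643.8582763671875, 31.192794799804688) sides (35.397953033447266, 65.05355834960938) yaw 146.70013
shift [-0.0083  0.0474  1.2361] twistz -0.02939740548790166 toolz [-0.0006  0.0002 -1.    ] jawyaw -0.581089468331206
0.7166042915117935 [0.6413 0.0261 0.0682]
```

Emit:
{"api": "jog_arm", "payload": {"moves": [{"xyz": [0, 0.04, 0.5], "twist": [0, 0, 0], "grip": 0.2}, {"xyz": [0, 0.04, 0.9], "twist": [0, 0, 0], "grip": 0.2}, {"xyz": [0, 0.04, 1.1], "twist": [0, 0, 0], "grip": 0.2}, {"xyz": [0, 0.04, 1.17], "twist": [0, 0, 0], "grip": 0.2}, {"xyz": [0, 0.04, 1.2], "twist": [0, 0, 0], "grip": 0.2}]}}

```text
clock: 9.78
position: [0.6444, 0.0248, -0.0035]
ee_rot: [2.764, 1.492, 0.002]
force: [-1.4, -0.4, 0.0]
width: 0.718
```

```bash
python3 - <<'E'
from h import *
go([.6434,.0241,-.006],np.radians(-33)); print(tool()[:3,3],arm.observe()["force"])
E
```

```text
shift [-0.0192 -0.0067  0.0408] twistz -0.028502390705350638 toolz [ 0.0013  0.0001 -1.    ] jawyaw -0.5809332587831106
[ 0.6444  0.0248 -0.0035] [-1.3759 -0.3515  0.0095]
```

Emit:
{"api": "jog_arm", "payload": {"moves": [{"xyz": [-0.01, 0, 0.03], "twist": [0, 0, 0], "grip": 0.2}, {"xyz": [-0.01, 0, 0.04], "twist": [0, 0, 0], "grip": 0.2}, {"xyz": [-0.01, 0, 0.045], "twist": [0, 0, 0], "grip": 0.2}, {"xyz": [-0.01, 0, 0.045], "twist": [0, 0, 0], "grip": 0.2}]}}

```text
clock: 10.28
position: [0.6436, 0.0239, -0.0064]
ee_rot: [2.765, 1.491, 0.001]
force: [-2.4, -1.3, 6.9]
width: 0.711
```

Emit:
{"api": "jog_arm", "payload": {"moves": [{"xyz": [0, 0, 0], "twist": [0, 0, 0], "grip": -0.6}, {"xyz": [0, 0, 0], "twist": [0, 0, 0], "grip": -1}, {"xyz": [0, 0, 0], "twist": [0, 0, 0], "grip": -1}, {"xyz": [0, 0, 0], "twist": [0, 0, 0], "grip": -1}]}}

```text
clock: 10.78
position: [0.6434, 0.024, -0.0073]
ee_rot: [-2.765, -1.492, 0.0]
force: [0.0, -0.5, 0.4]
width: 0.994
```

Emit:
{"api": "jog_arm", "payload": {"moves": [{"xyz": [0, 0, -0.3], "twist": [0, 0, 0], "grip": -1}, {"xyz": [0, 0, -0.9], "twist": [0, 0, 0], "grip": -1}, {"xyz": [0, 0, -1.5], "twist": [0, 0, 0], "grip": -1}, {"xyz": [-0.3, 0, -2.0], "twist": [0, 0, 0], "grip": -1}, {"xyz": [-0.3, 0, -2.0], "twist": [0, 0, 0], "grip": -1}]}}

```text
clock: 11.4
position: [0.6351, 0.0078, 0.1167]
ee_rot: [2.763, 1.488, 0.007]
force: [-0.2, 0.2, 0.1]
width: 0.996
```

```bash
python3 - <<'E'
from h import *
im,K,T=grab("wrist","w_on.png"); c,y=blue(im,K,T,.028,340)
cv2.imwrite("pics/w_on2.png",cv2.resize(im[60:300,130:370],None,fx=2,fy=2,interpolation=cv2.INTER_CUBIC))
print(tool()[:3,3],arm.observe()["joints"])
E
```

```text
blue px [247.7957 170.6   ] [212 146] [284 195] ctr (642.7442016601562, 23.87800407409668) sides (45.2057991027832, 64.85679626464844) yaw 146.51324
[0.6343 0.0085 0.1149] [ 0.1379  0.5584 -0.3536  1.6333  0.2226  0.9866 -0.8713]
```

View pics/w_on2.png

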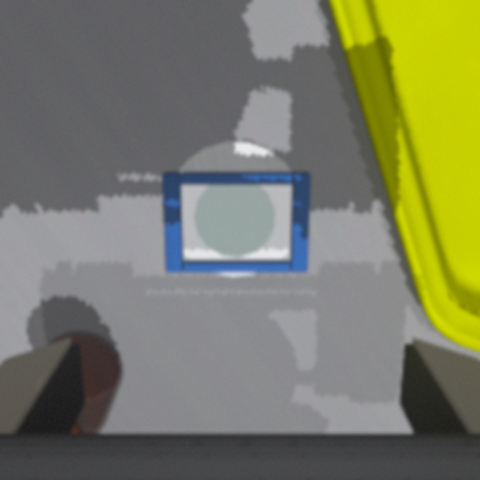

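The slide lies centred on the stand at crop (236,221), measured (0.6427, 0.0239), yaw 146.5°, let go. Now I'll turn the jaws 90° to grip it by its long sides, 15 mm behind its centre.

Emit:
{"api": "jog_arm", "payload": {"moves": [{"xyz": [0, 0, 0], "twist": [0, 0, 1.0], "grip": -1}, {"xyz": [0, 0, 0], "twist": [0, 0, 2.0], "grip": -1}, {"xyz": [0, 0, 0], "twist": [0, 0, 3.0], "grip": -1}, {"xyz": [0, 0, 0], "twist": [0, 0, 4.0], "grip": -1}, {"xyz": [0, 0, 0], "twist": [0, 0, 5.0], "grip": -1}]}}

```text
clock: 12.08
position: [0.6329, 0.0097, 0.1119]
ee_rot: [-3.136, -0.176, 0.003]
force: [0.7, -0.7, -0.3]
width: 1.0
```

Emit:
{"api": "jog_arm", "payload": {"moves": [{"xyz": [0, 0, 0], "twist": [0, 0, 1.0], "grip": -1}, {"xyz": [0, 0, 0], "twist": [0, 0, 2.0], "grip": -1}, {"xyz": [0, 0, 0], "twist": [0, 0, 3.0], "grip": -1}, {"xyz": [0, 0, 0], "twist": [0, 0, 4.0], "grip": -1}, {"xyz": [0, 0, 0], "twist": [0, 0, 4.0], "grip": -1}]}}

```text
clock: 12.7
position: [0.633, 0.0097, 0.112]
ee_rot: [3.01, -0.897, -0.002]
force: [0.6, -0.7, 0.3]
width: 1.0
```

```bash
python3 - <<'E'
from h import *
im,K,T=grab("wrist","w_on3.png"); c,y=blue(im,K,T,.028,340)
print(arm.observe()["joints"])
y=np.radians(-33.5); go([.6427-.015*np.cos(y),.0239-.015*np.sin(y),.03],y-np.pi/2)
E
```

```text
blue px [231.9612 187.8491] [206 154] [257 223] ctr (643.095947265625, 22.452543258666992) sides (45.04618835449219, 65.02464294433594) yaw 146.76738
[-0.1271  0.5318  0.0408  1.6599 -0.0253  0.9515 -2.2246]
shift [-0.2448 -0.2904  1.3694] twistz 0.04657144204128376 toolz [-0.0012 -0.0002 -1.    ] jawyaw -2.147353376202776
```

Emit:
{"api": "jog_arm", "payload": {"moves": [{"xyz": [-0.24, -0.29, 0.4], "twist": [0, 0, 0.04], "grip": -1}, {"xyz": [-0.24, -0.29, 1.1], "twist": [0, 0, 0.04], "grip": -1}, {"xyz": [-0.24, -0.29, 1.6], "twist": [0, 0, 0.04], "grip": -1}, {"xyz": [-0.24, -0.29, 1.9], "twist": [0, 0, 0.04], "grip": -1}, {"xyz": [-0.24, -0.29, 2.0], "twist": [0, 0, 0.04], "grip": -1}]}}

```text
clock: 13.38
position: [0.6306, 0.0314, -0.0081]
ee_rot: [3.007, -0.908, -0.002]
force: [0.5, -0.1, 0.4]
width: 1.0
```

Emit:
{"api": "jog_arm", "payload": {"moves": [{"xyz": [0, 0, 0.05], "twist": [0, 0, 0], "grip": -1}, {"xyz": [0, 0, 0.05], "twist": [0, 0, 0], "grip": -1}]}}

```text
clock: 13.62
position: [0.6317, 0.0315, -0.0094]
ee_rot: [-3.006, 0.91, -0.002]
force: [-1.5, -0.7, 0.2]
width: 1.001
```

```bash
python3 - <<'E'
from h import *
y=np.radians(-33.4); go([.643-.015*np.cos(y),.0232-.015*np.sin(y),-.011],y-np.pi/2); print(tool()[:3,3],arm.observe()["force"])
im,K,T=grab("wrist","w_on4.png"); c,y=blue(im,K,T,.028,340)
E
```

```text
shift [-0.0165  0.011   0.0274] twistz -0.028272295421221227 toolz [ 0.0013  0.0002 -1.    ] jawyaw -2.158670743382971
[ 0.6317  0.0315 -0.0094] [-1.4626 -0.661   0.1845]
blue px [251.7625 215.1571] [205 171] [298 277] ctr (646.60009765625, 19.86553192138672) sides (45.436851501464844, 58.16004943847656) yaw 146.76994
```

Emit:
{"api": "jog_arm", "payload": {"force": 30, "moves": [{"xyz": [0, 0, 0.01], "twist": [0, 0, 0], "grip": 0.5}, {"xyz": [0, 0, 0.01], "twist": [0, 0, 0], "grip": 0.5}, {"xyz": [0, 0, 0.01], "twist": [0, 0, 0], "grip": 0.5}, {"xyz": [0, 0, 0.01], "twist": [0, 0, 0], "grip": 0.5}, {"xyz": [0, 0, 0.01], "twist": [0, 0, 0], "grip": 0.5}]}}

```text
clock: 14.3
position: [0.631, 0.0314, -0.0108]
ee_rot: [3.007, -0.911, -0.0]
force: [-0.2, -0.5, 0.1]
width: 0.506
```

Emit:
{"api": "jog_arm", "payload": {"moves": [{"xyz": [0, 0, 0], "twist": [0, 0, 0], "grip": 0.5}, {"xyz": [0, 0, 0], "twist": [0, 0, 0], "grip": 0.5}]}}

```text
clock: 14.55
position: [0.631, 0.0314, -0.0108]
ee_rot: [3.007, -0.911, -0.0]
force: [0.7, -0.3, 0.7]
width: 0.498
```

Emit:
{"api": "jog_arm", "payload": {"moves": [{"xyz": [0, 0, -0.1], "twist": [0, 0, 0], "grip": 0.5}, {"xyz": [0, 0, -0.5], "twist": [0, 0, 0], "grip": 0.5}, {"xyz": [0, 0, -1.2], "twist": [0, 0, 0], "grip": 0.5}, {"xyz": [0, 0, -1.9], "twist": [0, 0, 0], "grip": 0.5}, {"xyz": [0, 0, -2.0], "twist": [0, 0, 0], "grip": 0.5}]}}

```text
clock: 15.18
position: [0.6332, 0.0316, 0.113]
ee_rot: [-3.004, 0.91, -0.009]
force: [0.2, -0.3, -1.7]
width: 0.496
```

```bash
python3 - <<'E'
from h import *
im,K,T=grab("wrist","w_h2.png"); t=tool()
c,y=blue(im,K,T,t[2,3]+.035+.004,340)
w=t[:2,:2].T@(c-t[:2,3]); print("blue ctr in tool",w, arm.observe()["width"],t[:3,3])
g=cv2.cvtColor(im,cv2.COLOR_BGR2HSV); m=cv2.inRange(g,(98,90,40),(125,255,255))
cc=max(cv2.findContours(m,cv2.RETR_EXTERNAL,cv2.CHAIN_APPROX_NONE)[0],key=cv2.contourArea)
print(cv2.boundingRect(cc), "front edge x in tool")
q=cc[:,0]; top=q[q[:,1]<q[:,1].min()+4]; W=ray(top,K,T,t[2,3]+.039)[:,:2]; print(((W-t[:2,3])@t[:2,:2]).min(0),((W-t[:2,3])@t[:2,:2]).max(0))
y=np.radians(6.2); u=np.array([np.cos(y),np.sin(y)])
go([*(np.array([.488,-.2528])-u*.085),.08],y-np.pi/2)
E
```

```text
blue px [250.525  214.1839] [203 170] [298 276] ctr (649.0806884765625, 20.04840087890625) sides (45.686798095703125, 57.736671447753906) yaw 146.35143
blue ctr in tool [0.0203 0.0002] 0.4976906584729359 [0.6323 0.0315 0.1118]
(203, 170, 96, 107) front edge x in tool
[ 0.0477 -0.0219] [0.0492 0.0225]
shift [-0.4598  6.1872  0.513 ] twistz -3.990580061024094 toolz [ 0.004   0.0005 -1.    ] jawyaw -2.159073524464315
```

The slide is held by its sides: opening 0.497 (46 mm), slide centre about 15.5 mm ahead of the TCP. Carrying it to the stage entrance.

Emit:
{"api": "jog_arm", "payload": {"moves": [{"xyz": [0, 0.9, 0], "twist": [0, 0, -0.7], "grip": 0.5}, {"xyz": [-0.02, 1.8, 0], "twist": [0, 0, -1.4], "grip": 0.5}, {"xyz": [-0.04, 2.7, 0], "twist": [0, 0, -2.1], "grip": 0.5}, {"xyz": [-0.06, 3.6, 0], "twist": [0, 0, -2.8], "grip": 0.5}, {"xyz": [-0.08, 4.5, 0], "twist": [0, 0, -3.5], "grip": 0.5}]}}

```text
clock: 15.85
position: [0.4752, -0.1916, 0.1081]
ee_rot: [-3.141, -0.042, 0.003]
force: [0.2, -1.0, -0.6]
width: 0.498
```

```bash
python3 - <<'E'
from h import *
y=np.radians(6.2); u=np.array([np.cos(y),np.sin(y)])
go([*(np.array([.488,-.2528])-u*.0555),.06],y-np.pi/2)
E
```

```text
shift [-0.7344  1.1008  0.8028] twistz -0.4660205547452656 toolz [-0.0018  0.0005 -1.    ] jawyaw -1.5439218437940019
```

Emit:
{"api": "jog_arm", "payload": {"moves": [{"xyz": [-0.4, 0.5, 0.1], "twist": [0, 0, -0.25], "grip": 0.5}, {"xyz": [-0.73, 1.0, 0.4], "twist": [0, 0, -0.46], "grip": 0.5}, {"xyz": [-0.73, 1.1, 0.8], "twist": [0, 0, -0.46], "grip": 0.5}, {"xyz": [-0.73, 1.1, 0.8], "twist": [0, 0, -0.46], "grip": 0.5}, {"xyz": [-0.73, 1.1, 0.8], "twist": [0, 0, -0.46], "grip": 0.5}]}}

```text
clock: 16.48
position: [0.4351, -0.2567, 0.0613]
ee_rot: [-3.137, -0.163, 0.001]
force: [-0.5, -0.2, -1.0]
width: 0.498
```

```bash
python3 - <<'E'
from h import *
y=np.radians(6.2); u=np.array([np.cos(y),np.sin(y)])
t=tool(); print(t[:3,3])
go([*(np.array([.488,-.2528])-u*.0555),.0092],y-np.pi/2)
im,K,T=grab("wrist","w_pre.png"); blue(im,K,T,t[2,3]+.039,384)
cv2.imwrite("pics/w_pre2.png",cv2.resize(im[30:300,130:370],None,fx=2.2,fy=2.2,interpolation=cv2.INTER_CUBIC))
E
```

```text
[ 0.4351 -0.2567  0.0613]
shift [-0.0411  0.0306  0.8679] twistz -0.02510518372529219 toolz [-0.0004  0.0006 -1.    ] jawyaw -1.4669675943244926
blue px [250.3964 214.3571] [204 171] [297 276] ctr (454.69781494140625, -254.86875915527344) sides (56.90311050415039, 45.07757568359375) yaw 6.182326
```

View pics/w_pre2.png

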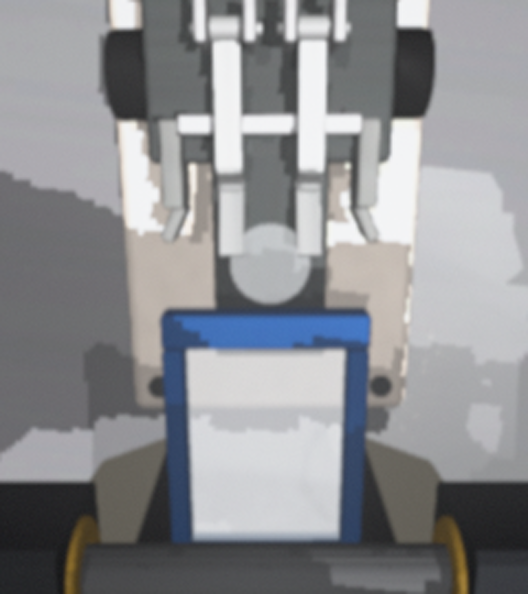

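The held slide (front bar at crop (266,330)) is squarely in line with the deck and just short of the clip toes at (230,250) and (308,250). It is about 1.7 mm left of the deck's midline (x about 270), which agrees with the computed +0.03 correction. Lowering it onto the deck.

Emit:
{"api": "jog_arm", "payload": {"moves": [{"xyz": [-0.02, 0.03, 0.3], "twist": [0, 0, -0.03], "grip": 0.5}, {"xyz": [-0.04, 0.03, 0.6], "twist": [0, 0, -0.03], "grip": 0.5}, {"xyz": [-0.04, 0.03, 0.75], "twist": [0, 0, -0.03], "grip": 0.5}, {"xyz": [-0.04, 0.03, 0.82], "twist": [0, 0, -0.03], "grip": 0.5}, {"xyz": [-0.04, 0.03, 0.84], "twist": [0, 0, -0.03], "grip": 0.5}]}}

```text
clock: 17.15
position: [0.4331, -0.2595, 0.0111]
ee_rot: [3.137, 0.17, 0.001]
force: [-0.0, 0.3, -1.0]
width: 0.499
```

Emit:
{"api": "jog_arm", "payload": {"moves": [{"xyz": [0, 0, 0.02], "twist": [0, 0, 0], "grip": 0.5}, {"xyz": [0, 0, 0.03], "twist": [0, 0, 0], "grip": 0.5}, {"xyz": [0, 0, 0.03], "twist": [0, 0, 0], "grip": 0.5}]}}

```text
clock: 17.52
position: [0.4328, -0.2596, 0.0092]
ee_rot: [3.137, 0.17, 0.0]
force: [0.3, -0.6, -0.4]
width: 0.495
```

```bash
python3 - <<'E'
from h import *
y=np.radians(6.2); u=np.array([np.cos(y),np.sin(y)])
print(tool()[:3,3],arm.observe()["force"])
go([*(np.array([.488,-.2528])-u*.0155),.0092],y-np.pi/2)
im,K,T=grab("wrist","w_deck.png"); blue(im,K,T,.048,384)
E
```

```text
[ 0.4328 -0.2596  0.0092] [ 0.3284 -0.6062 -0.3562]
shift [ 0.6693 -0.014  -0.0004] twistz -0.000676304151275119 toolz [ 0.0002 -0.0001 -1.    ] jawyaw -1.4627039505130948
blue px [250.3982 214.4054] [204 171] [297 276] ctr (452.27459716796875, -257.76788330078125) sides (56.855342864990234, 45.243324279785156) yaw 6.1880107
```

Emit:
{"api": "jog_arm", "payload": {"moves": [{"xyz": [0, -0.01, 0.01], "twist": [0, 0, 0], "grip": 0.5}, {"xyz": [0, -0.01, 0.02], "twist": [0, 0, 0], "grip": 0.5}, {"xyz": [0, -0.01, 0.02], "twist": [0, 0, 0], "grip": 0.5}]}}

```text
clock: 17.95
position: [0.4328, -0.2595, 0.0084]
ee_rot: [3.136, 0.169, 0.001]
force: [-2.5, -0.0, 8.6]
width: 0.493
```

Contact with the deck at 8.6 N. I'll ease up a little and slide it in, in steps.

Emit:
{"api": "jog_arm", "payload": {"force": 40, "moves": [{"xyz": [0.05, 0, -0.005], "twist": [0, 0, 0], "grip": 0.5}, {"xyz": [0.13, 0, -0.005], "twist": [0, 0, 0], "grip": 0.5}, {"xyz": [0.21, 0, -0.005], "twist": [0, 0, 0], "grip": 0.5}, {"xyz": [0.29, 0, -0.005], "twist": [0, 0, 0], "grip": 0.5}, {"xyz": [0.35, 0, -0.005], "twist": [0, 0, 0], "grip": 0.5}]}}

```text
clock: 18.58
position: [0.4493, -0.2577, 0.0088]
ee_rot: [-3.137, -0.166, 0.01]
force: [-18.3, -1.5, 26.4]
width: 0.493
```

```bash
python3 - <<'E'
from h import *
y=np.radians(6.2); u=np.array([np.cos(y),np.sin(y)])
t=tool();print(t[:3,3],arm.observe()["force"])
go([*(np.array([.488,-.2528])-u*.0155),.0087],y-np.pi/2)
im,K,T=grab("wrist","w_in1.png"); blue(im,K,T,.048,384)
E
```

```text
[ 0.4493 -0.2577  0.0088] [-18.3442  -1.4541  26.432 ]
shift [ 0.3919 -0.0123 -0.0014] twistz -0.01296251600195559 toolz [-0.0064 -0.0002 -1.    ] jawyaw -1.464848299007014
blue px [290.0726 221.3291] [280 172] [297 276] ctr (471.0413818359375, -274.564697265625) sides (56.50434875488281, 8.094977378845215) yaw 7.7284164
```

```bash
python3 - <<'E'
import cv2
im=cv2.imread("pics/w_in1.png"); cv2.imwrite("pics/w_in1c.png",cv2.resize(im[60:290,140:360],None,fx=2.5,fy=2.5,interpolation=cv2.INTER_CUBIC))
E
```

```text
(no output)
```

View pics/w_in1c.png

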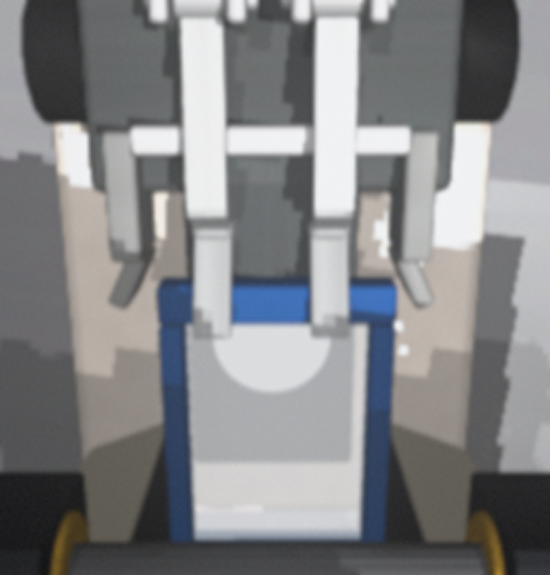

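The slide's front bar, at crop (277,300), is just under both clip toes at (212,320) and (330,320). It is about 1 mm right of the stage midline (around 270). The arm lags about 4 mm at 18 N. I'll correct left, relieve the downward press slightly and push on.

Emit:
{"api": "jog_arm", "payload": {"moves": [{"xyz": [0.02, -0.02, -0.015], "twist": [0, 0, 0], "grip": 0.5}, {"xyz": [0.08, -0.02, -0.015], "twist": [0, 0, 0], "grip": 0.5}, {"xyz": [0.14, -0.02, -0.015], "twist": [0, 0, 0], "grip": 0.5}, {"xyz": [0.2, -0.02, -0.015], "twist": [0, 0, 0], "grip": 0.5}]}}

```text
clock: 19.12
position: [0.4635, -0.2545, 0.0091]
ee_rot: [-3.137, -0.168, 0.005]
force: [-6.5, -0.7, 7.2]
width: 0.496
```

```bash
cat > st.py <<'E'
from h import *
y=np.radians(6.2); u=np.array([np.cos(y),np.sin(y)])
t=tool();o=arm.observe();print(t[:3,3],o["force"],o["width"],o["clock"])
go([*(np.array([.488,-.2528])-u*.0155),.0087],y-np.pi/2)
E
python3 st.py
```

```text
[ 0.4635 -0.2545  0.0091] [-6.5286 -0.6796  7.191 ] 0.4962995328092374 19.125
shift [0.1509 0.0154 0.0058] twistz -0.006044228276664245 toolz [-0.0029  0.0001 -1.    ] jawyaw -1.4636408300129475
```

Emit:
{"api": "jog_arm", "payload": {"moves": [{"xyz": [0.05, 0.005, 0], "twist": [0, 0, 0], "grip": 0.5}, {"xyz": [0.1, 0.005, 0], "twist": [0, 0, 0], "grip": 0.5}, {"xyz": [0.14, 0.005, 0], "twist": [0, 0, 0], "grip": 0.5}, {"xyz": [0.16, 0.005, 0], "twist": [0, 0, 0], "grip": 0.5}]}}

```text
clock: 19.62
position: [0.473, -0.2537, 0.009]
ee_rot: [-3.137, -0.169, 0.005]
force: [-11.1, -2.0, 14.3]
width: 0.495
```

```bash
python3 st.py
```

```text
[ 0.473  -0.2537  0.009 ] [-11.0946  -2.0034  14.294 ] 0.4954830876825358 19.625
shift [-0.0077  0.0122  0.0056] twistz -0.0036441334243393353 toolz [-0.0034  0.0002 -1.    ] jawyaw -1.4632219344376152
```

Emit:
{"api": "jog_arm", "payload": {"moves": [{"xyz": [0.03, 0, 0], "twist": [0, 0, 0], "grip": 0.5}, {"xyz": [0.06, 0, 0], "twist": [0, 0, 0], "grip": 0.5}, {"xyz": [0.08, 0, 0], "twist": [0, 0, 0], "grip": 0.5}, {"xyz": [0.08, 0, 0], "twist": [0, 0, 0], "grip": 0.5}]}}

```text
clock: 20.12
position: [0.4728, -0.2536, 0.009]
ee_rot: [-3.136, -0.166, 0.017]
force: [-23.5, -0.4, 28.0]
width: 0.495
```

```bash
python3 st.py; python3 - <<'E'
from h import *
im,K,T=grab("wrist","w_in3.png"); s=arm.get_image("side"); cv2.imwrite("pics/s3.png",s)
a=cv2.resize(im[60:290,140:360],None,fx=2.5,fy=2.5,interpolation=cv2.INTER_CUBIC); cv2.imwrite("pics/w_in3c.png",a)
E
```

```text
[ 0.4728 -0.2536  0.009 ] [-23.4798  -0.4103  27.9758] 0.49525135602127374 20.125
shift [-0.0055  0.0136  0.0046] twistz -0.012778837788111503 toolz [-0.0109  0.0008 -0.9999] jawyaw -1.4648162411110563
```

The slide stopped hard against the end stop: no motion while the force rose from 11 to 23 N, at the predicted home. I'll relax the push, open, and retreat straight up.

Emit:
{"api": "jog_arm", "payload": {"moves": [{"xyz": [-0.05, 0, -0.01], "twist": [0, 0, 0], "grip": 0.5}, {"xyz": [-0.08, 0, -0.01], "twist": [0, 0, 0], "grip": 0.5}, {"xyz": [-0.09, 0, -0.01], "twist": [0, 0, 0], "grip": 0.5}]}}

```text
clock: 20.6
position: [0.473, -0.2537, 0.0091]
ee_rot: [-3.137, -0.169, 0.003]
force: [-4.5, -1.3, -0.7]
width: 0.495
```

Emit:
{"api": "jog_arm", "payload": {"moves": [{"xyz": [0, 0, 0], "twist": [0, 0, 0], "grip": 0}, {"xyz": [0, 0, 0], "twist": [0, 0, 0], "grip": -0.4}, {"xyz": [0, 0, 0], "twist": [0, 0, 0], "grip": -0.4}, {"xyz": [0, 0, 0], "twist": [0, 0, 0], "grip": -0.4}, {"xyz": [0, 0, 0], "twist": [0, 0, 0], "grip": -0.4}]}}

```text
clock: 21.22
position: [0.4746, -0.2535, 0.0097]
ee_rot: [3.137, 0.17, 0.001]
force: [0.4, -0.0, 0.0]
width: 0.701
```

Emit:
{"api": "jog_arm", "payload": {"moves": [{"xyz": [0, 0, -0.2], "twist": [0, 0, 0], "grip": -0.4}, {"xyz": [0, 0, -0.6], "twist": [0, 0, 0], "grip": -0.4}, {"xyz": [0, 0, -1.1], "twist": [0, 0, 0], "grip": -0.4}, {"xyz": [0, 0, -1.4], "twist": [0, 0, 0], "grip": -0.4}, {"xyz": [0, 0, -1.4], "twist": [0, 0, 0], "grip": -0.4}]}}

```text
clock: 21.85
position: [0.4755, -0.2541, 0.0957]
ee_rot: [3.135, 0.17, 0.005]
force: [-0.1, -1.5, -0.4]
width: 0.7
```

```bash
python3 - <<'E'
from h import *
im,K,T=grab("wrist","w_end.png"); np.savez("w_end.npz",K=K,T=T); blue(im,K,T,.048,340)
print(tool()[:3,3],arm.observe()["width"])
a=cv2.resize(im[60:250,140:360],(800,691),interpolation=cv2.INTER_CUBIC)[:600]
b=cv2.resize(cv2.imread("pics/w_in3.png")[60:290,150:350],(400,460))
c=cv2.resize(im[90:260,175:345],(400,400),interpolation=cv2.INTER_CUBIC)
o=np.zeros((460,800,3),np.uint8);o[:460,:400]=b;o[:400,400:]=c
cv2.imwrite("pics/fin.png",o)
E
```

```text
blue px [249.2506 193.9976] [219 150] [279 227] ctr (487.9252624511719, -252.44850158691406) sides (62.71575927734375, 45.041954040527344) yaw 7.143389
[ 0.4747 -0.2538  0.0945] 0.696438534613524
```

View pics/fin.png

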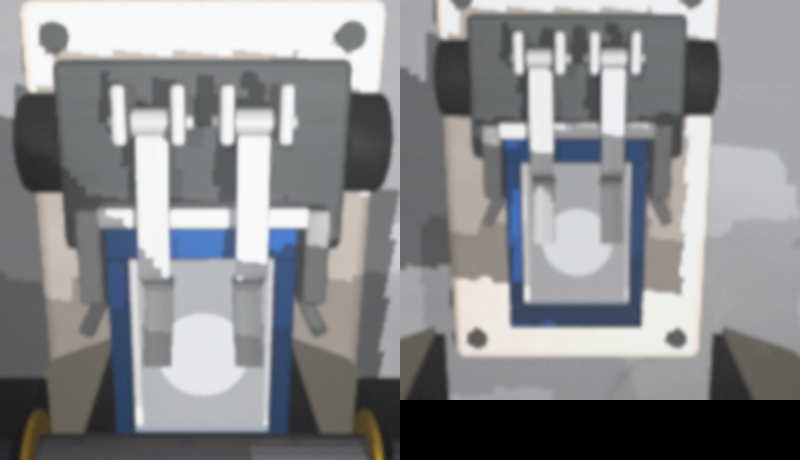

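The final view shows the front bar at crop rows 140-162 tight against the end stop. Both clip noses lie on the glass behind it at (543,178) and (612,178), between the guides. The slide centre measures within 1 mm of home and the hand is clear.

```bash
python3 -c "
from cell import arm
print(arm.observe()['clock'],arm.sign_off())"
```

```text
the job is handed in; nothing more can be done
21.9 None
```

I handed the job in at 21.9 s of the 54 s allowed. The slide is home on the stage under both clips, let go, with the hand clear. The sign-off gives no verdict, so this rests on my own checks.

**What I did:** I took the slide from the white cradle by its ends and set it down in the middle of the green stand (0.6427, 0.0239). I let go there, turned the jaws 90° and gripped it by its long sides. Then I slid it along the stage deck until it stopped hard against the end stop, backed off the push and let go.

**Last checks:**
- **Position:** the slide centre measured (0.4879, -0.2524), against an estimated home of (0.488, -0.2528). The stop was firm: push force rose from 11 to 23 N with no movement.
- **Clips:** the last picture shows both noses on the glass behind the front bar. I could not read the clip angles directly.
- **Yaw:** the slide measured 7.1° and the stage 6.2°. The difference is about 0.016 rad, within the 0.07 rad limit.

**What failed or disagreed:**
- **First grasp:** it closed above the slide. The cameras showed the fingertips about 23 mm behind the reported TCP, although `arm.tips_ahead` says 11 mm ahead. I gripped about 32 mm deeper and that worked.
- **Refused move:** one move call was refused because I left out a key; nothing moved.
- **Downward load:** the push also pressed the slide onto the deck with up to 28 N at the wrist.
- **Bystanders:** I kept clear of them by planning and felt no unexplained contact forces, but I did not measure their positions again at the end.

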